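Swing the bench loupe over the dish of corner pieces

TASK

Swing the bench loupe round so that its lens stands centred above the round porcelain dish of corner pieces, ready for looking at them. Push gently sideways on the bare steel arm with one fingertip, without gripping it and never touching the lens or its rim, and leave the dish, the square tray, the clock and the boards in their stand where they are.

Things in the scene. Friction and masses are not known exactly. Their poses are not given: they have to be found in the camera images.
- loupe_stand: Bench loupe: a round cast-iron foot (124 mm across, 30 mm high) screwed to the bench, with an upright steel post 16 mm thick. Origin: on the bench top, on the post's axis, which is also the upright axis about which the arm swings; z up. Its x axis is the direction of the arm when joint swing_arm reads 0. The hub of the arm (28 mm across) tops the post and ends 150 mm above the bench, its highest part.
- swing_arm (a joint): Angle (rad) of the loupe's level arm about the post, anticlockwise seen from above, 0 along the stand's x axis; stops at -2.2 and 2.2. A friction hinge: it takes about 0.12 N m to turn and stays where it is left. A finger that meets it at 0.07 m/s presses with under 15 N; at 0.2 m/s the knock nears 30 N, not gentle. On the other side of the hub a thumbscrew sticks out 38 mm from the axis.
- mid_arm (a point): Point on the centreline of the bare arm, 110 mm out from the post's axis (half-way to the lens centre), a good place to push. The arm is a round steel bar 12 mm thick, its centreline 130 mm above the bench, bare from 15 mm to 160 mm out from the post's axis; then comes the lens in its holder.
- lens_head: The lens with its steel rim and ferrule on the end of the arm: a flat round head 96 mm across and 12 mm thick, lying level, with the ferrule reaching 60 mm from its centre towards the post. Origin: the lens centre, 220 mm from the post's axis, 130 mm above the bench. Not to be touched.
- lens_center (a point): The centre of the lens.
- dish_center (a point): Centre of the round white porcelain dish (104 mm across the rim, 24 mm high, standing loose on the bench, corner pieces lying in it), 12 mm above the bench. It stands to one side of the loupe, 215 to 224 mm from the post's axis, so that the lens passes over it.
- tray_center (a point): Centre of the square dark wooden tray of edge pieces (104 mm square, 22 mm high, loose), 11 mm above the bench; it stands on the other side of the loupe.
- clock: Nickel-plated round desk clock, 88 mm across, 104 mm high, 46 mm deep, loose. Origin under its centre.
- board_stand: Slotted oak stand, 170 mm (its x) by 112 mm, 40 mm high, loose, with three thin puzzle boards standing in its slots to 144 mm above the bench. Origin under its centre.
- board1: First thin basswood puzzle board, 150 x 5 x 130 mm, upright and loose in a slot. Origin under its centre.
- board2: Second such board, in the middle slot.
- board3: Third such board.
There are look-alikes about, which are no part of the job. Leave any pink or red look-alike of the part that bears dish_center alone.

How it is judged:
By the outcome, as a careful person would: the job done as asked, in the order asked, and still so for the second after the job is handed in, with the robot touching nothing.
It also fails if it takes over 42 s, if anything falls off the work surface, if the arm or the gripper's body presses on something with over 40 N, if the wrist force passes 120 N, or if a joint passes its speed limit or range.

ROBOT

A 7-joint arm with a two-finger parallel gripper is mounted at the origin on the work surface. World frame = base frame: x ahead of the robot, y to its left, z up, the work surface at z = 0. Lengths are in m, angles in rad, forces in N, time in s.
With the tool pointing down it reaches from about 0.35 to 0.9 m from the base axis. Payload 7.2 kg.
Tool frame: the origin (TCP) lies at the centre of the arm's flange, where the gripper is bolted on; the fingertips stand 173 mm ahead of it and the grasp point (between the pads) lies 155 mm ahead of it (r.grip_point_offset is the distance from the TCP to the grasp point, in m); z points along the fingers, y is the line along which they close (so a half turn about z gives the same grasp; the last joint's range is limited). The gripper opens to 85 mm and grips with 20 to 120 N. Pads are 22 mm wide; open, the fingers measure 114 mm over their backs; the gripper's body (76 mm by 85 mm) begins 54 mm behind the grasp point. The pads swing forward as they close: fully open they stand 13 mm farther back than shut.
Start: joints at [-1.181, 0.411, -0.013, 1.596, 0.006, 1.134, -0.082], TCP at [0.276, 0.561, 0.405] pointing down, gripper open.
Joint ranges: [-2.95, 2.95], [-0.29, 1.99], [-1.47, 1.44], [0.14, 2.54], [-1.03, 4.17], [0.13, 1.85], [-2.86, 2.86]. Speed limits (rad/s): [2.39, 2.39, 3.01, 3.01, 3.14, 3.14, 3.14].

INTERFACE

Orientations are given as a rotation vector (axis times angle).
In Python, from rig import status, vision, workorder, r gives the robot as it stands.
- The arm moves only by the tool arm_command, never from a script. Its argument "commands" is a list of rows, each a list of 7 numbers: the shift along the tool's x, y, z scaled (see below), then the turn, a rotation vector about the tool's x, y, z scaled (see below), then the opening, from 0 (shut) to 1 (fully open). A call has exactly 5 rows; each row is the pose to reach, as a shift and turn from the pose commanded when the call began, along the tool's axes at that moment, turning the shorter way round; what a row does not reach only later rows make up. The controller multiplies each number of a shift by 300 mm and each number of a turn by pi rad. A row lasts 1/10 s, in which the tool goes at most 50 mm and 8.59 degrees, less where a joint would pass 70% of its speed; a pose out of reach is approached as far as the arm can. A call with a number of a shift or a turn outside -1 to 1 is refused whole. A call with a gripper value outside its range is refused whole. The fingers move at their own pace and stop on an object; "squeeze" is the grip in N (left out, the last holds). Time passes only in rows, so rows that repeat a pose let the fingers close, or fill a call up. It gives the time, the measured TCP pose, the force, the opening and the grip force at its end, in the units of the state.
- status.sense(): the state, without advancing time (a new reading comes with each control period).
- vision.get_image(name): name is "scene" or "top"; returns (picture, depth): 480x640x3 uint8, blue, green, red; 480x640 float32, m along the optical axis (not along the pixel's ray), 0 where there is no reading.
- vision.camera_info(name): a dict with "intrinsics" (3x3 intrinsics, pixels), "xyz" and "orientation" of the camera in the world. Camera axes: x right, y down, z forward; pixel columns grow to the right and rows downward; lengths in m; the calibration is good to about 2 mm. A picture is of the moment at which its call begins. camera_info takes no time and is no camera call.
- workorder.finish_job(): hands the job in; it is judged then, once.
Trained networks look in the newest picture that a camera, given by its name, has taken for a name from the list of things; names that differ only in an ending like _2 or _b are one class to them, and where a whole thing is asked for, a point or a joint stands for the part that bears it (a point fixed in the world has none). Each returns a list of dicts, best first, with "confidence" (0 to 1); they miss things now and then, are a little off and sometimes report something else, mostly with a low value. They report only what shows in the picture. A call takes as long as a camera call. They do not tell look-alikes from the thing itself.
- vision.recognise(camera, thing): "bbox" ([centre column, centre row, width, height] as shares, 0 to 1, of the picture: columns of its width, rows of its height, round what is visible of it).
- vision.spot_point(camera, thing): "xy" ([column, row] as shares, 0 to 1, of the picture: columns of its width, rows of its height: a listed point, or the origin of a listed thing).
The state is a dict: "time": time; "q": joint angles; "joint_velocities": joint speeds; "effort": joint torques, N m; "eef_pos": TCP position; "orientation": TCP orientation; "contact_force": force on the tool from outside, world axes, zero at the start; "moment": the same for the moment, N m; "grip_width": opening from 0.0 (shut) to 1.0 (fully open); "finger_force": force on a finger pad.
Only numpy, scipy, OpenCV 4.12 (cv2) and the standard library are available. Lean on these libraries where they do the work, as an engineer would, in place of code of your own. Each camera call takes 0.05 s, during which the arm holds its last target. There are 200 camera calls.

## Working session

There is one attempt and no reset: what is moved stays moved. The work goes in short steps, Python scripts to look and compute and a tool call to move; the robot and the scene stay as the last step left them, time stands still between calls to the robot, and variables do not carry over. Pictures are saved under pics/ and viewed, at most 10 in all, crops included, and the job is handed in when it is done.

Besides the shell and the picture viewer there is one more tool, called after ">>>" by a JSON object that holds its "op" and its "data", one argument or row to a line. arm_command: Moves the arm, as the interface text tells. Shifts and turns lie within -1 to 1; 1 stands for 300 mm of shift or pi rad of turn. Its arguments: {"type":"object","properties":{"commands":{"type":"array","items":{"type":"array","items":{"type":"number","minimum":-1,"maximum":1}}},"squeeze":{"type":"number"}},"required":["commands"]}

```bash
mkdir -p pics; cat > h.py <<'E'
import numpy as np, cv2
from scipy.spatial.transform import Rotation as R
from rig import status, vision, workorder, r
def cam(n):
    c=vision.camera_info(n); o=np.array(c["orientation"],float)
    M=o if o.shape==(3,3) else R.from_rotvec(o).as_matrix() if o.size==3 else R.from_quat(o).as_matrix()
    return np.array(c["intrinsics"]),np.array(c["xyz"]),M
def at_z(n,u,v,z):
    K,t,M=cam(n); d=M@np.linalg.solve(K,[u,v,1]); return t+d*(z-t[2])/d[2]
def at_depth(n,u,v,D):
    K,t,M=cam(n); return t+M@(np.linalg.solve(K,[u,v,1])*D)
def proj(n,p):
    K,t,M=cam(n); q=K@(M.T@(np.array(p)-t)); return q[:2]/q[2]
E
python3 - <<'E'
from h import *
Z=dict(loupe_stand=0,mid_arm=.13,lens_center=.13,dish_center=.012,tray_center=.011,clock=0,board_stand=0)
print(vision.camera_info("top"),vision.camera_info("scene")["orientation"])
for n in ("top","scene"):
    im,d=vision.get_image(n); cv2.imwrite(f"pics/{n}1.png",im); np.save(n+"_d.npy",d)
    for k,z in Z.items():
        for o in vision.spot_point(n,k)[:3]:
            u,v=o["xy"][0]*640,o["xy"][1]*480
            print(n,k,round(o["confidence"],2),int(u),int(v),at_z(n,u,v,z).round(3))
s=status.sense();print(s["time"],s["eef_pos"],s["orientation"])
E
```

```text
{'intrinsics': array([[570.62959799,   0.        , 322.45420612],
       [  0.        , 570.62959799, 238.68745328],
       [  0.        ,   0.        ,   1.        ]]), 'xyz': array([ 0.46367404, -0.02097257,  1.77793792]), 'orientation': array([-2.20168807,  2.16537849, -0.04924663])} [-1.69714937 -1.59002226  0.82934565]
top loupe_stand 0.79 346 230 [ 0.596 -0.068  0.   ]
top mid_arm 0.86 353 195 [ 0.689 -0.082  0.13 ]
top lens_center 0.8 359 152 [ 0.816 -0.1    0.13 ]
top dish_center 0.84 277 253 [0.523 0.145 0.012]
top dish_center 0.76 229 261 [0.494 0.294 0.012]
top dish_center 0.74 283 205 [0.673 0.129 0.012]
top tray_center 0.69 409 205 [ 0.677 -0.262  0.011]
top tray_center 0.61 487 255 [ 0.527 -0.503  0.011]
top tray_center 0.29 361 156 [ 0.828 -0.11   0.011]
top clock 0.82 170 224 [0.607 0.483 0.   ]
top board_stand 0.8 480 251 [ 0.538 -0.483  0.   ]
scene loupe_stand 0.74 298 271 [ 0.589 -0.054  0.   ]
scene mid_arm 0.95 286 258 [ 0.693 -0.084  0.13 ]
scene lens_center 0.6 275 290 [ 0.811 -0.111  0.13 ]
scene lens_center 0.58 154 268 [ 0.709 -0.411  0.13 ]
scene lens_center 0.43 366 248 [0.665 0.124 0.13 ]
scene dish_center 0.87 412 239 [0.477 0.294 0.012]
scene dish_center 0.84 369 288 [0.687 0.135 0.012]
scene dish_center 0.63 384 217 [0.349 0.228 0.012]
scene tray_center 0.55 220 288 [ 0.657 -0.268  0.011]
scene clock 0.92 485 264 [0.596 0.482 0.   ]
scene board_stand 0.77 152 266 [ 0.535 -0.475  0.   ]
0.8 [0.27624171 0.56063056 0.40472656] [7.12861258e-01 3.05963654e+00 1.46738672e-04]
```

View pics/top1.png

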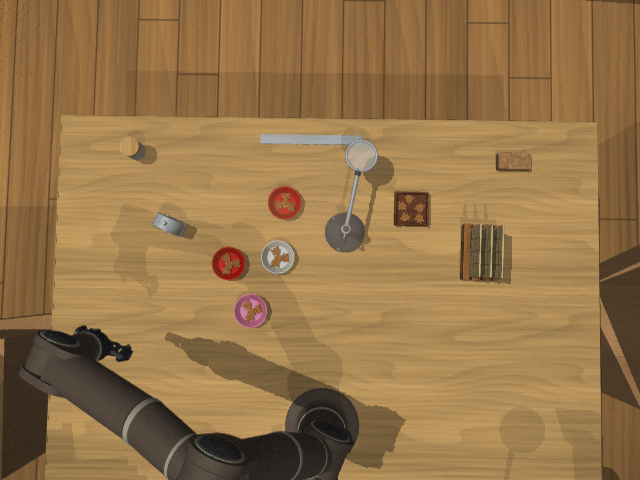

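View pics/scene1.png

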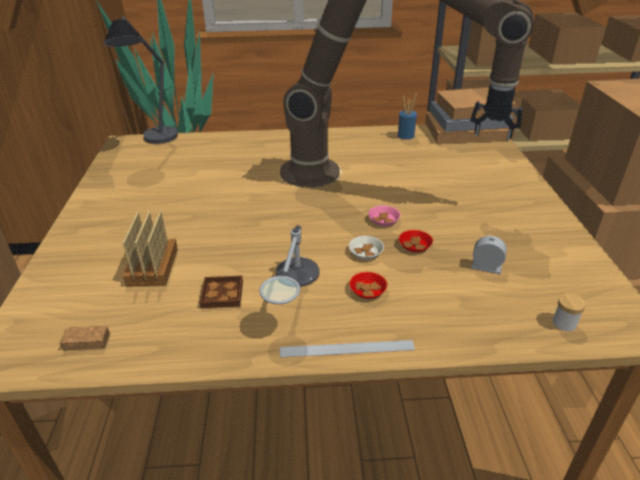

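The top view shows the white dish at (278,257), with red look-alikes at (285,203) and (229,263) and a pink one at (251,311). The loupe hub is at (346,230), its lens at (361,155), and the tray at (411,209). The arm has to swing anticlockwise, about 119°. Next I'll refine the dish and post positions and work out the path.

```bash
cat >> h.py <<'E'
def ell(n,im,c,rad,mask):
    y,x=np.mgrid[:480,:640]; m=(mask&(np.hypot(x-c[0],y-c[1])<rad)).astype(np.uint8)
    p=cv2.convexHull(cv2.findNonZero(m)); return cv2.fitEllipse(p)
def spot(n,k,z):
    return [(round(o["confidence"],2),at_z(n,o["xy"][0]*640,o["xy"][1]*480,z)) for o in vision.spot_point(n,k)]
E
python3 - <<'E'
from h import *
for n,c,cl in (("top",(278,257),(361,155)),("scene",(366,248),(280,290))):
    im=cv2.imread(f"pics/{n}1.png"); h=cv2.cvtColor(im,cv2.COLOR_BGR2HSV)
    m=(h[...,1]<60)&(h[...,2]>110)
    e=ell(n,im,c,24,m); print(n,"dish",e,at_z(n,*e[0],.02))
    e=ell(n,im,cl,24,m); print(n,"lens",e,at_z(n,*e[0],.13))
    d=np.load(n+"_d.npy"); K,t,M=cam(n)
    v,u=np.mgrid[:480,:640]; P=(np.stack([u-K[0,2],v-K[1,2],0*u+K[0,0]],-1)/K[0,0]*d[...,None])@M.T+t
    w=(np.hypot(P[...,0]-.595,P[...,1]+.067)<.09)
    f=w&(abs(P[...,2]-.03)<.006); q=P[f]; 
    (a,b),rr=cv2.minEnclosingCircle(q[:,:2].astype(np.float32)); print("foot",len(q),a,b,rr)
    g=(np.hypot(P[...,0]-.7,P[...,1]+.08)<.19)&(abs(P[...,2]-.13)<.03); 
    q=P[g]; print("arm",len(q),q.mean(0),cv2.fitLine(q[:,:2].astype(np.float32),2,0,.01,.01).ravel())
E
```

```text
top dish ((277.3031921386719, 256.6717834472656), (32.877811431884766, 33.199317932128906), 20.40056800842285) [0.51142553 0.14463592 0.02      ]
top lens ((358.7286071777344, 154.85206604003906), (34.45927429199219, 45.53779983520508), 158.07656860351562) [ 0.80927445 -0.09699601  0.13      ]
foot 123 0.586627721786499 -0.06052693352103233 0.05411162227392197
arm 1179 [ 0.76253237 -0.09474541  0.13490092] [ 0.9808284  -0.19487348  0.76253235 -0.09474541]
scene dish ((365.8735046386719, 246.5094451904297), (22.031707763671875, 34.347564697265625), 93.89586639404297) [0.51053701 0.14680265 0.02      ]
scene lens ((280.97625732421875, 285.8195495605469), (34.313087463378906, 43.780887603759766), 60.285709381103516) [ 0.79590491 -0.09807516  0.13      ]
foot 66 0.600882887840271 -0.055130667984485626 0.020872842520475388
arm 1246 [ 0.76895106 -0.09227666  0.13337461] [ 0.98016894 -0.19816369  0.76895106 -0.09227666]
```

>>> {"op": "arm_command", "data": {
  "commands": [
    [0, 0, 0, 0, 0, 0.04, 0],
    [0, 0, 0, 0, 0, 0.08, 0],
    [0, 0, 0, 0, 0, 0.12, 0],
    [0, 0, 0, 0, 0, 0.16, 0],
    [0, 0, 0, 0, 0, 0.2, 0]
  ]
}}

```text
time: 1.3
eef_pos: [0.2762, 0.5606, 0.4047]
orientation: [-1.63, -2.685, -0.0]
contact_force: [0.0, 0.1, 0.6]
grip_width: 0.141
finger_force: 0.0
```

```bash
cat >> h.py <<'E'
POST=np.array([.591,-.061])
def ring(phi_deg,off,rad=.10):
    a=np.radians(phi_deg); return POST+rad*np.array([np.cos(a),np.sin(a)])-off*np.array([-np.sin(a),np.cos(a)])
def row(p0,rv0,p,yaw):
    "row values to tcp p with tool y at world angle yaw (deg), pointing down, from p0,rv0"
    R0=R.from_rotvec(rv0); a=np.radians(yaw); y=np.array([np.cos(a),np.sin(a),0]); z=np.array([0,0,-1.])
    R1=R.from_matrix(np.stack([np.cross(y,z),y,z],1))
    return np.r_[R0.inv().apply(np.array(p)-p0)/.3,(R0.inv()*R1).as_rotvec()/np.pi],R1.as_rotvec()
E
python3 - <<'E'
from h import *
s=status.sense(); p=np.array(s["eef_pos"]); rv=np.array(s["orientation"])
A=np.r_[ring(-11.3,.055),.405]
print(A)
for f,yaw in ((1/3,-5),(2/3,-38),(1,-71),(1,-101.3)):
    q=np.array(s["eef_pos"])*(1-f)+A*f
    w,rv=row(p,rv,q,yaw); print(w.round(3)); p=q
E
```

```text
[ 0.67828443 -0.13452842  0.405     ]
[-0.891  0.04  -0.    -0.    -0.     0.18 ]
[-0.731  0.512 -0.     0.     0.     0.183]
[-0.334  0.828 -0.     0.     0.     0.183]
[ 0.     0.     0.     0.    -0.     0.168]
```

>>> {"op": "arm_command", "data": {
  "commands": [
    [-0.15, 0.006, 0, 0, 0, 0.036, 0],
    [-0.3, 0.012, 0, 0, 0, 0.072, 0],
    [-0.45, 0.02, 0, 0, 0, 0.108, 0],
    [-0.6, 0.025, 0, 0, 0, 0.144, 0],
    [-0.75, 0.03, 0, 0, 0, 0.18, 0]
  ]
}}

```text
time: 1.8
eef_pos: [0.3897, 0.3641, 0.4049]
orientation: [-2.314, -2.125, -0.001]
contact_force: [0.4, 0.7, 0.3]
grip_width: -0.002
finger_force: 0.0
```

>>> {"op": "arm_command", "data": {
  "commands": [
    [-0.12, 0.09, 0, 0, 0, 0.036, 0],
    [-0.24, 0.18, 0, 0, 0, 0.072, 0],
    [-0.36, 0.26, 0, 0, 0, 0.108, 0],
    [-0.48, 0.35, 0, 0, 0, 0.144, 0],
    [-0.6, 0.44, 0, 0, 0, 0.18, 0]
  ]
}}

```text
time: 2.3
eef_pos: [0.5067, 0.1741, 0.4051]
orientation: [-2.815, -1.395, -0.001]
contact_force: [0.4, 0.3, -0.2]
grip_width: 0.002
finger_force: 0.0
```

>>> {"op": "arm_command", "data": {
  "commands": [
    [-0.06, 0.13, 0, 0, 0, 0.036, 0],
    [-0.12, 0.26, 0, 0, 0, 0.072, 0],
    [-0.18, 0.4, 0, 0, 0, 0.108, 0],
    [-0.24, 0.53, 0, 0, 0, 0.144, 0],
    [-0.3, 0.66, 0, 0, 0, 0.18, 0]
  ]
}}

```text
time: 2.8
eef_pos: [0.6106, -0.0169, 0.4049]
orientation: [-3.092, -0.554, -0.001]
contact_force: [0.8, 0.2, -0.1]
grip_width: 0.005
finger_force: 0.0
```

```bash
python3 - <<'E'
from h import *
s=status.sense(); p=np.array(s["eef_pos"]); print(s["time"],p,s["q"],s["grip_width"])
print(row(p,s["orientation"],np.r_[ring(-11.3,.055),.405],-101.3)[0].round(3))
E
```

```text
2.8 [ 0.61061888 -0.01694194  0.40492052] [-0.53530635  0.44200585  0.67624717  1.66654493 -0.29966488  1.13849392
 -0.99515429] 0.00526308411121135
[ 0.075  0.446 -0.    -0.    -0.     0.176]
```

>>> {"op": "arm_command", "data": {
  "commands": [
    [0.015, 0.09, 0, 0, 0, 0.035, 0],
    [0.03, 0.18, 0, 0, 0, 0.07, 0],
    [0.045, 0.27, 0, 0, 0, 0.105, 0],
    [0.06, 0.36, 0, 0, 0, 0.14, 0],
    [0.075, 0.446, 0, 0, 0, 0.176, 0]
  ]
}}

```text
time: 3.3
eef_pos: [0.6786, -0.1337, 0.4046]
orientation: [-3.126, 0.311, -0.0]
contact_force: [0.1, -0.1, 0.3]
grip_width: 0.0
finger_force: 0.0
```

>>> {"op": "arm_command", "data": {
  "commands": [
    [0, 0, 0, 0, 0, 0, 0],
    [0, 0, 0.05, 0, 0, 0, 0],
    [0, 0, 0.1, 0, 0, 0, 0],
    [0, 0, 0.15, 0, 0, 0, 0],
    [0, 0, 0.2, 0, 0, 0, 0]
  ]
}}

```text
time: 3.8
eef_pos: [0.6777, -0.1315, 0.3428]
orientation: [-3.126, 0.301, 0.002]
contact_force: [0.8, -0.3, -0.6]
grip_width: -0.002
finger_force: 0.0
```

```bash
python3 - <<'E'
from h import *
s=status.sense(); p=np.array(s["eef_pos"]); print(s["time"],p,s["contact_force"])
im,_=vision.get_image("scene"); im2,_=vision.get_image("top")
cv2.imwrite("pics/a2.png",np.hstack([cv2.resize(im[150:400,150:450],(400,333)),cv2.resize(im2[100:350,240:540],(400,333))]))
print(row(p,s["orientation"],np.r_[ring(-11.3,.055),.285],-101.3)[0].round(3))
E
```

```text
3.8 [ 0.67773254 -0.13153589  0.34280869] [ 0.82716072 -0.28881316 -0.581411  ]
[ 0.004  0.01   0.193 -0.     0.     0.002]
```

View pics/a2.png

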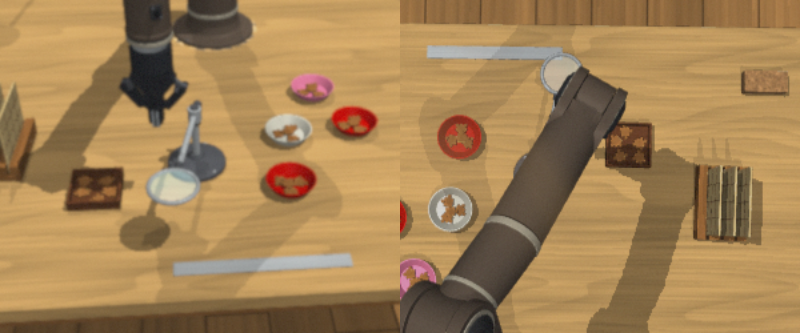

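The fingertip is above the tray side of the bare arm and clear of the lens, and the dish at top (278,257) hasn't moved. I'll go down to arm height and approach slowly.

>>> {"op": "arm_command", "data": {
  "commands": [
    [0, 0, 0.04, 0, 0, 0, 0],
    [0, 0, 0.08, 0, 0, 0, 0],
    [0, 0, 0.12, 0, 0, 0, 0],
    [0, 0, 0.16, 0, 0, 0, 0],
    [0, 0, 0.18, 0, 0, 0, 0]
  ]
}}

```text
time: 4.4
eef_pos: [0.6777, -0.1326, 0.2889]
orientation: [-3.127, 0.304, 0.003]
contact_force: [0.7, 0.0, 0.1]
grip_width: -0.001
finger_force: 0.0
```

```bash
cat > plan.py <<'E'
from h import *
import sys
off=float(sys.argv[1]); s=status.sense(); p=np.array(s["eef_pos"]); rv=s["orientation"]
print(s["time"],p.round(4),np.round(s["contact_force"],1),np.round(s["q"],2))
for phi in map(float,sys.argv[2:]):
    q=np.r_[ring(phi,off),.288]; w,rv2=row(p,rv,q,phi-90); print(phi,w.round(3)); p,rv=q,rv2
E
python3 plan.py .021 -11.3 4 19 34 49 64 79 94 104 109
```

```text
4.4 [ 0.6777 -0.1326  0.2889] [0.7 0.  0.1] [-0.33  0.73  0.72  1.57 -0.53  1.05 -1.23]
-11.3 [ 0.003 -0.107  0.003  0.     0.001  0.001]
4.0 [ 0.007 -0.09  -0.     0.     0.    -0.085]
19.0 [ 0.007 -0.089 -0.     0.     0.    -0.083]
34.0 [ 0.007 -0.089 -0.     0.     0.    -0.083]
49.0 [ 0.007 -0.089 -0.     0.     0.    -0.083]
64.0 [ 0.007 -0.089 -0.     0.     0.    -0.083]
79.0 [ 0.007 -0.089 -0.     0.     0.    -0.083]
94.0 [ 0.007 -0.089 -0.     0.     0.    -0.083]
104.0 [ 0.007 -0.059 -0.     0.     0.    -0.056]
109.0 [ 0.005 -0.029 -0.     0.     0.    -0.028]
```

>>> {"op": "arm_command", "data": {
  "commands": [
    [0, -0.02, 0, 0, 0, 0, 0],
    [0, -0.04, 0, 0, 0, 0, 0],
    [0, -0.06, 0, 0, 0, 0, 0],
    [0, -0.08, 0, 0, 0, 0, 0],
    [0, -0.1, 0, 0, 0, 0, 0]
  ]
}}

```text
time: 4.9
eef_pos: [0.6841, -0.1025, 0.2911]
orientation: [-3.127, 0.303, -0.001]
contact_force: [0.4, -0.6, -0.1]
grip_width: -0.004
finger_force: 0.0
```

>>> {"op": "arm_command", "data": {
  "commands": [
    [0, -0.018, 0, 0, 0, -0.017, 0],
    [0.001, -0.036, 0, 0, 0, -0.033, 0],
    [0.003, -0.054, 0, 0, 0, -0.05, 0],
    [0.005, -0.072, 0, 0, 0, -0.067, 0],
    [0.007, -0.09, 0, 0, 0, -0.083, 0]
  ]
}}

```text
time: 5.4
eef_pos: [0.691, -0.0771, 0.2909]
orientation: [3.139, 0.108, -0.0]
contact_force: [-0.8, -2.0, 0.2]
grip_width: 0.004
finger_force: 0.6
```

```bash
python3 plan.py .021 19 34; python3 - <<'E'
from h import *
im,_=vision.get_image("scene"); im2,_=vision.get_image("top")
cv2.imwrite("pics/a3.png",np.hstack([cv2.resize(im[200:350,200:380],(400,333)),cv2.resize(im2[100:350,240:540],(400,333))]))
E
```

```text
5.4 [ 0.691  -0.0771  0.2909] [-0.8 -2.   0.2] [-0.37  0.71  0.66  1.55 -0.48  1.04 -1.09]
19.0 [ 0.011 -0.096  0.01   0.     0.    -0.084]
34.0 [ 0.007 -0.089 -0.     0.     0.    -0.083]
```

View pics/a3.png

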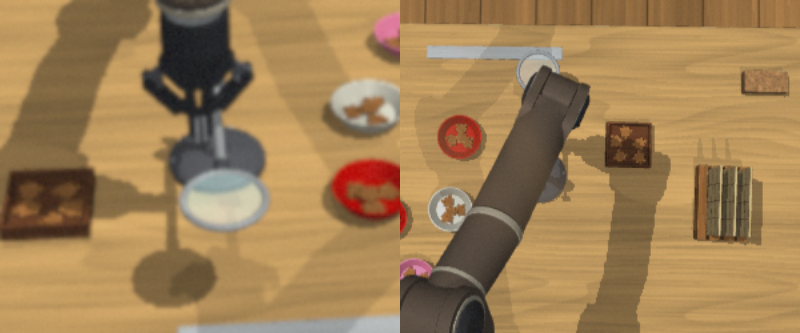

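The fingertip now bears on the bare bar with about 2 N, well clear of the lens, and the arm has started to turn. I'll keep going round the arc.

>>> {"op": "arm_command", "data": {
  "commands": [
    [0.001, -0.018, 0, 0, 0, -0.017, 0],
    [0.003, -0.036, 0.001, 0, 0, -0.033, 0],
    [0.005, -0.054, 0.002, 0, 0, -0.05, 0],
    [0.007, -0.074, 0.003, 0, 0, -0.067, 0],
    [0.01, -0.093, 0.004, 0, 0, -0.083, 0]
  ]
}}

```text
time: 6.0
eef_pos: [0.6921, -0.0496, 0.2898]
orientation: [3.099, 0.512, 0.0]
contact_force: [-0.6, -2.2, 0.9]
grip_width: -0.002
finger_force: 0.6
```

>>> {"op": "arm_command", "data": {
  "commands": [
    [0, -0.018, 0, 0, 0, -0.017, 0],
    [0.001, -0.036, 0, 0, 0, -0.033, 0],
    [0.003, -0.054, 0, 0, 0, -0.05, 0],
    [0.005, -0.072, 0, 0, 0, -0.067, 0],
    [0.007, -0.09, 0, 0, 0, -0.083, 0]
  ]
}}

```text
time: 6.5
eef_pos: [0.6854, -0.0234, 0.2897]
orientation: [3.006, 0.911, 0.0]
contact_force: [0.7, -2.1, 1.5]
grip_width: -0.002
finger_force: 0.6
```

```bash
python3 plan.py .021 49 64 79
```

```text
6.5 [ 0.6854 -0.0234  0.2897] [ 0.7 -2.1  1.5] [-0.38  0.67  0.53  1.57 -0.38  1.   -0.72]
49.0 [ 0.009 -0.091  0.006  0.     0.    -0.085]
64.0 [ 0.007 -0.089 -0.     0.     0.    -0.083]
79.0 [ 0.007 -0.089 -0.     0.     0.    -0.083]
```

Tracking well.

>>> {"op": "arm_command", "data": {
  "commands": [
    [0.001, -0.018, 0, 0, 0, -0.017, 0],
    [0.002, -0.036, 0, 0, 0, -0.033, 0],
    [0.004, -0.054, 0.001, 0, 0, -0.05, 0],
    [0.006, -0.073, 0.001, 0, 0, -0.067, 0],
    [0.008, -0.091, 0.002, 0, 0, -0.084, 0]
  ]
}}

```text
time: 7.0
eef_pos: [0.6724, 0.0006, 0.2893]
orientation: [2.86, 1.298, 0.001]
contact_force: [0.8, -2.1, -0.0]
grip_width: 0.0
finger_force: 0.7
```

>>> {"op": "arm_command", "data": {
  "commands": [
    [0, -0.018, 0, 0, 0, -0.017, 0],
    [0.001, -0.036, 0, 0, 0, -0.033, 0],
    [0.003, -0.054, 0, 0, 0, -0.05, 0],
    [0.005, -0.072, 0, 0, 0, -0.067, 0],
    [0.007, -0.089, 0, 0, 0, -0.083, 0]
  ]
}}

```text
time: 7.5
eef_pos: [0.6536, 0.0198, 0.2892]
orientation: [2.667, 1.659, 0.001]
contact_force: [0.6, -1.6, -0.2]
grip_width: -0.002
finger_force: 0.7
```

>>> {"op": "arm_command", "data": {
  "commands": [
    [0, -0.018, 0, 0, 0, -0.017, 0],
    [0.001, -0.036, 0, 0, 0, -0.033, 0],
    [0.003, -0.054, 0, 0, 0, -0.05, 0],
    [0.005, -0.072, 0, 0, 0, -0.067, 0],
    [0.007, -0.089, 0, 0, 0, -0.083, 0]
  ]
}}

```text
time: 8.0
eef_pos: [0.6307, 0.0335, 0.2892]
orientation: [2.428, 1.991, 0.001]
contact_force: [0.9, -1.0, 0.8]
grip_width: -0.002
finger_force: 0.7
```

```bash
python3 plan.py .021 94 102; python3 - <<'E'
from h import *
im,_=vision.get_image("scene"); im2,_=vision.get_image("top")
cv2.imwrite("pics/a4.png",np.hstack([cv2.resize(im[170:350,220:430],(400,333)),cv2.resize(im2[100:350,240:540],(400,333))]))
E
```

```text
8.0 [0.6307 0.0335 0.2892] [ 0.9 -1.   0.8] [-0.37  0.55  0.33  1.71 -0.22  0.91 -0.14]
94.0 [ 0.005 -0.088  0.004  0.     0.    -0.085]
102.0 [ 0.006 -0.047 -0.     0.     0.    -0.044]
```

View pics/a4.png

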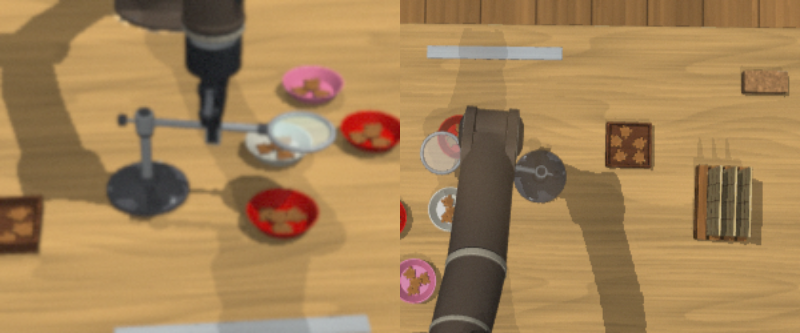

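The arm is at about 80°, with the lens at top (271,215) and moving toward the white dish. I'll push on to about 102° and then measure.

>>> {"op": "arm_command", "data": {
  "commands": [
    [0, -0.018, 0, 0, 0, -0.017, 0],
    [0.001, -0.036, 0, 0, 0, -0.033, 0],
    [0.002, -0.054, 0, 0, 0, -0.05, 0],
    [0.004, -0.071, 0, 0, 0, -0.067, 0],
    [0.005, -0.088, 0, 0, 0, -0.084, 0]
  ]
}}

```text
time: 8.6
eef_pos: [0.6053, 0.0402, 0.2892]
orientation: [2.146, 2.293, 0.001]
contact_force: [1.3, -0.9, 0.2]
grip_width: -0.004
finger_force: 0.6
```

>>> {"op": "arm_command", "data": {
  "commands": [
    [0, -0.015, 0, 0, 0, -0.014, 0],
    [0.002, -0.03, 0, 0, 0, -0.028, 0],
    [0.004, -0.047, 0, 0, 0, -0.044, 0],
    [0.005, -0.047, 0, 0, 0, -0.044, 0],
    [0.005, -0.047, 0, 0, 0, -0.044, 0]
  ]
}}

```text
time: 9.1
eef_pos: [0.591, 0.041, 0.289]
orientation: [-1.986, -2.434, -0.0]
contact_force: [-0.3, -0.0, 1.0]
grip_width: 0.001
finger_force: 0.0
```

```bash
cat > meas.py <<'E'
from h import *
import sys
for n in ("top","scene"):
    im,d=vision.get_image(n); cv2.imwrite(f"pics/{sys.argv[1]}{n}.png",im)
    for k,z in (("loupe_stand",0),("mid_arm",.13),("lens_center",.13),("dish_center",.012)):
        for c,p in spot(n,k,z)[:3]:
            dp=p[:2]-POST; print(n,k,c,p.round(3),"phi",np.degrees(np.arctan2(dp[1],dp[0])).round(1),"r",np.hypot(*dp).round(3))
    K,t,M=cam(n); v,u=np.mgrid[:480,:640]
    P=(np.stack([u-K[0,2],v-K[1,2],0*u+K[0,0]],-1)/K[0,0]*d[...,None])@M.T+t
    D=P[...,:2]-POST; rr=np.hypot(D[...,0],D[...,1]); a=np.degrees(np.arctan2(D[...,1],D[...,0]))
    g=(abs(P[...,2]-.132)<.012)&(rr>.165)&(rr<.275)&(abs(a-108)<30)
    if g.sum()>5:
        q=P[g][:,:2].astype(np.float32); (x,y),R0=cv2.minEnclosingCircle(q); print(n,"lens rim fit",len(q),x,y,R0,np.degrees(np.arctan2(y-POST[1],x-POST[0])))
    g=(abs(P[...,2]-.148)<.008)&(rr<.03)
    print(n,"hub",g.sum(),P[g].mean(0).round(4) if g.any() else "")
E
python3 plan.py .021 105 111; python3 meas.py m1; python3 - <<'E'
import cv2,numpy as np
a=cv2.imread("pics/m1top.png");b=cv2.imread("pics/m1scene.png")
cv2.imwrite("pics/m1.png",np.hstack([cv2.resize(b[200:320,280:430],(400,320)),cv2.resize(a[190:310,230:380],(400,320))]))
E
```

```text
9.1 [0.591 0.041 0.289] [-0.3 -0.   1. ] [-0.33  0.48  0.23  1.81 -0.14  0.87  0.18]
105.0 [ 0.004 -0.018  0.003  0.    -0.    -0.019]
111.0 [ 0.005 -0.035 -0.     0.     0.    -0.033]
top loupe_stand 0.67 [ 0.596 -0.063  0.   ] phi -18.9 r 0.006
top lens_center 0.68 [0.543 0.153 0.13 ] phi 102.6 r 0.219
top dish_center 0.94 [0.669 0.144 0.012] phi 69.1 r 0.219
top dish_center 0.74 [0.348 0.216 0.012] phi 131.2 r 0.369
top dish_center 0.73 [0.488 0.298 0.012] phi 106.0 r 0.373
top lens rim fit 782 0.5441507697105408 0.15418478846549988 0.048247262835502625 102.28255167293752
top hub 68 [ 0.5924 -0.0604  0.1476]
scene loupe_stand 0.56 [ 0.591 -0.049  0.   ] phi 90.6 r 0.012
scene mid_arm 0.79 [0.561 0.058 0.13 ] phi 104.0 r 0.122
scene lens_center 0.74 [0.548 0.156 0.13 ] phi 101.2 r 0.221
scene dish_center 0.77 [0.681 0.133 0.012] phi 65.1 r 0.214
scene dish_center 0.76 [0.359 0.229 0.012] phi 128.7 r 0.371
scene dish_center 0.58 [0.476 0.299 0.012] phi 107.8 r 0.378
scene lens rim fit 573 0.5463441014289856 0.1515084207057953 0.05326664075255394 101.86730117107244
scene hub 61 [ 0.5981 -0.0586  0.1464]
```

View pics/m1.png

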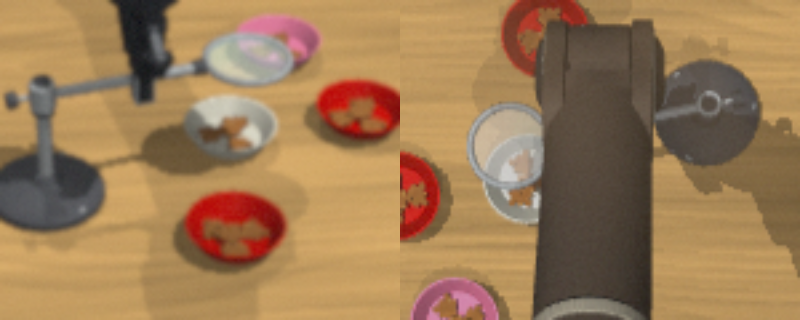

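The lens is at 102.2° and the dish is at about 111.3°. The rim fit gives a radius of 48.2 mm, which matches the lens. One more push of roughly 8.5°.

>>> {"op": "arm_command", "data": {
  "commands": [
    [0.001, -0.015, 0, 0, 0, -0.015, 0],
    [0.003, -0.03, 0, 0, 0, -0.03, 0],
    [0.006, -0.049, 0, 0, 0, -0.047, 0],
    [0.007, -0.049, 0, 0, 0, -0.047, 0],
    [0.007, -0.049, 0, 0, 0, -0.047, 0]
  ]
}}

```text
time: 10.1
eef_pos: [0.5761, 0.0402, 0.289]
orientation: [-1.799, -2.575, -0.0]
contact_force: [0.1, -0.8, -0.7]
grip_width: -0.003
finger_force: 0.0
```

```bash
python3 plan.py .021 111.3; python3 meas.py m2|grep -E "lens|hub"
```

```text
10.1 [0.5761 0.0402 0.289 ] [ 0.1 -0.8 -0.7] [-0.3   0.46  0.2   1.84 -0.12  0.85  0.3 ]
111.3 [ 0.001 -0.006  0.003  0.    -0.    -0.007]
top lens_center 0.82 [0.509 0.143 0.13 ] phi 112.0 r 0.22
top lens rim fit 733 0.5131007432937622 0.14460501074790955 0.04791601002216339 110.7506058977142
top hub 71 [ 0.5925 -0.0607  0.147 ]
scene lens_center 0.72 [0.534 0.137 0.13 ] phi 106.1 r 0.206
scene lens rim fit 541 0.5151357650756836 0.1412389874458313 0.052135150879621506 110.56215873250184
scene hub 67 [ 0.5983 -0.0584  0.146 ]
```

The lens is within about 2 mm of the dish centre. I'll back off, rise, and check with the view clear.

>>> {"op": "arm_command", "data": {
  "commands": [
    [0, 0.03, 0, 0, 0, 0, 0],
    [0, 0.06, 0, 0, 0, 0, 0],
    [0, 0.1, 0, 0, 0, 0, 0],
    [0, 0.15, 0, 0, 0, 0, 0],
    [0, 0.15, 0, 0, 0, 0, 0]
  ]
}}

```text
time: 11.1
eef_pos: [0.6201, 0.057, 0.2887]
orientation: [1.795, 2.577, 0.002]
contact_force: [0.4, 0.6, 0.3]
grip_width: -0.001
finger_force: 0.0
```

>>> {"op": "arm_command", "data": {
  "commands": [
    [0, 0, -0.06, 0, 0, 0, 0],
    [0, 0, -0.14, 0, 0, 0, 0],
    [0, 0, -0.24, 0, 0, 0, 0],
    [0, 0, -0.34, 0, 0, 0, 0],
    [0, 0, -0.4, 0, 0, 0, 0]
  ]
}}

```text
time: 11.6
eef_pos: [0.6185, 0.0556, 0.4113]
orientation: [1.797, 2.575, 0.003]
contact_force: [0.5, -0.4, -0.2]
grip_width: -0.001
finger_force: 0.0
```

>>> {"op": "arm_command", "data": {
  "commands": [
    [0.14, 0, 0, 0, 0, 0, 0],
    [0.28, 0, 0, 0, 0, 0, 0],
    [0.42, 0, 0, 0, 0, 0, 0],
    [0.56, 0, 0, 0, 0, 0, 0],
    [0.7, 0, 0, 0, 0, 0, 0]
  ]
}}

```text
time: 12.1
eef_pos: [0.5449, 0.2542, 0.409]
orientation: [1.797, 2.577, 0.0]
contact_force: [0.6, 1.2, 0.1]
grip_width: 0.001
finger_force: 0.0
```

```bash
python3 plan.py .021; python3 meas.py m3; python3 - <<'E'
import cv2,numpy as np
a=cv2.imread("pics/m3top.png");b=cv2.imread("pics/m3scene.png")
cv2.imwrite("pics/m3.png",np.hstack([cv2.resize(b[200:320,280:430],(400,320)),cv2.resize(a[190:310,230:380],(400,320))]))
E
```

```text
12.1 [0.5449 0.2542 0.409 ] [0.6 1.2 0.1] [-0.63  0.37  0.15  1.66 -0.06  1.12 -0.11]
top loupe_stand 0.71 [0.512 0.159 0.   ] phi 109.8 r 0.234
top loupe_stand 0.55 [ 0.587 -0.057  0.   ] phi 129.5 r 0.006
top loupe_stand 0.43 [ 0.681 -0.272  0.   ] phi -66.9 r 0.23
top mid_arm 0.9 [0.556 0.044 0.13 ] phi 108.6 r 0.11
top lens_center 0.83 [0.502 0.145 0.13 ] phi 113.3 r 0.224
top lens_center 0.67 [ 0.581 -0.06   0.13 ] phi 176.6 r 0.01
top dish_center 0.77 [0.677 0.137 0.012] phi 66.4 r 0.216
top dish_center 0.75 [0.349 0.228 0.012] phi 129.9 r 0.377
top dish_center 0.65 [0.496 0.295 0.012] phi 104.9 r 0.369
top lens rim fit 867 0.5157428979873657 0.14149077236652374 0.05123472958803177 110.38793291338415
top hub 74 [ 0.5922 -0.0611  0.1471]
scene loupe_stand 0.91 [ 0.584 -0.061  0.   ] phi -177.3 r 0.007
scene mid_arm 0.67 [0.551 0.045 0.13 ] phi 110.5 r 0.113
scene mid_arm 0.62 [0.674 0.127 0.13 ] phi 66.3 r 0.206
scene lens_center 0.65 [0.52  0.141 0.13 ] phi 109.3 r 0.214
scene lens_center 0.36 [ 0.706 -0.417  0.13 ] phi -72.1 r 0.374
scene dish_center 0.82 [0.35  0.223 0.012] phi 130.4 r 0.372
scene dish_center 0.73 [0.677 0.13  0.012] phi 65.8 r 0.209
scene dish_center 0.64 [0.503 0.15  0.012] phi 112.7 r 0.228
scene lens rim fit 543 0.5161662697792053 0.1417645961046219 0.051900509744882584 110.25744175138621
scene hub 64 [ 0.5979 -0.0583  0.146 ]
```

View pics/m3.png

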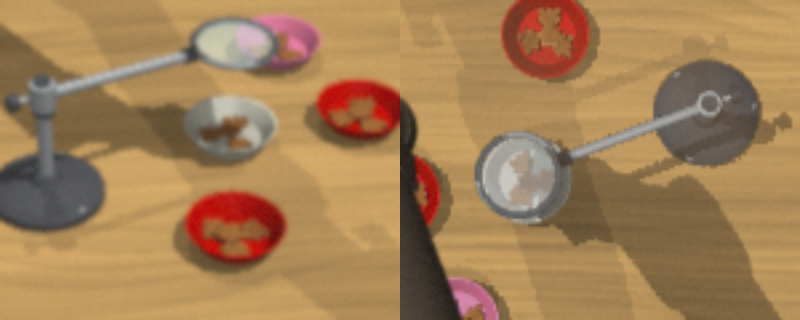

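The clear view shows the lens at top (276,256), over the white dish at (278,257). The offset fits parallax and puts it about 2 mm off centre. Everything else is where it was and the robot is clear, so I'm handing the job in.

```bash
python3 -c "
from h import *
print(workorder.finish_job())"
```

```text
the job is handed in; nothing more can be done
None
```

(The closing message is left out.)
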